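# Load a board carrier into the test dock behind its gravity catch

### The arm

A 6-joint arm with a two-finger parallel gripper is mounted at the origin on the work surface. World frame = base frame: x ahead of the robot, y to its left, z up, the work surface at z = 0. Lengths are in m, angles in rad, forces in N, time in s.
With the tool pointing down it reaches from about 0.35 to 0.975 m from the base axis. Payload 4.9 kg.
Tool frame: the origin (TCP) lies between the finger pads; the fingertips stand 22 mm ahead of it and the grasp point (between the pads) lies 3 mm ahead of it; z points along the fingers, y is the line along which they close (so a half turn about z gives the same grasp; the last joint's range is limited). The gripper opens to 85 mm and grips with 20 to 120 N. Pads are 22 mm wide; open, the fingers measure 114 mm over their backs; the gripper's body (76 mm by 85 mm) begins 54 mm behind the grasp point. The pads swing forward as they close: fully open they stand 13 mm farther back than shut.
Start: joints at [1.107, 0.053, 1.613, -0, 1.476, -0.119], TCP at [0.211, 0.588, 0.253] pointing down, gripper open.
Joint ranges: [-3.01, 3.01], [-1.01, 2.22], [0.06, 2.58], [-1.02, 4.17], [0.09, 2.62], [-3.14, 3.14]. Speed limits (rad/s): [2.57, 2.57, 3.14, 3.14, 3.14, 3.14].

### API

Orientations are given as a unit quaternion [w, x, y, z].
In Python, from plant import state, grab_frame, get_calibration, job_done, recognise, regions_of gives the robot as it stands.
- The arm moves only by the tool apply_moves, never from a script. Its argument "targets" is a list of rows, each an object with "translation": the shift along the tool's x, y, z normalised to -1 to 1, where 1 is 100 mm, a list of three; "twist": the turn about the tool's z normalised to -1 to 1, where 1 is 0.1 rad; "hand": the opening, from 0 (shut) to 1 (fully open). A call has 1 to 8 rows; each row shifts and turns the commanded pose from where the row before left it, along the tool's axes as they then stand; what a row does not reach is not made up. A row lasts 1/10 s, in which the tool goes at most 50 mm and 8.59 degrees, less where a joint would pass 70% of its speed; a pose out of reach is approached as far as the arm can. A call with a number of a shift or a turn outside -1 to 1 is refused whole. A call with a gripper value outside its range is refused whole. The fingers move at their own pace and stop on an object; the grip force is fixed at half the most. Time passes only in rows, so rows that do not move let the fingers close. It gives the time, the measured TCP pose, the force, the opening and the grip force at its end, in the units of the state.
- state(): the state, without advancing time (a new reading comes with each control period).
- grab_frame(name): name is "scene" or "top"; returns the picture (400x640x3 uint8, red, green, blue); there is no depth.
- get_calibration(name): a dict with "camera_matrix" (3x3 intrinsics, pixels), "D" ([k1, k2, p1, p2, k3] as OpenCV has them; the pictures are not rectified), "pose" (4x4, takes a point from camera to world coordinates). Camera axes: x right, y up, looking along -z (the intrinsics and any distortion apply to the point x, -y, -z); pixel columns grow to the right and rows downward; lengths in m; the calibration is good to about 2 mm. A picture is of the moment at which its call begins. get_calibration takes no time and is no camera call.
- job_done(): hands the job in; it is judged then, once.
Trained networks look in the newest picture that a camera, given by its name, has taken for a name from the list of things; names that differ only in an ending like _2 or _b are one class to them, and where a whole thing is asked for, a point or a joint stands for the part that bears it (a point fixed in the world has none). Each returns a list of dicts, best first, with "score" (0 to 1); they miss things now and then, are a little off and sometimes report something else, mostly with a low value. They report only what shows in the picture. A call takes as long as a camera call. They do not tell look-alikes from the thing itself.
- recognise(camera, query): "point" ([x, y, z] in m, in world coordinates, good to about 4 mm: the middle of the surface that is visible of it).
- regions_of(camera, query): "pixels" (400x640 bool, what is visible of it).
The state is a dict: "time": time; "joint_pos": joint angles; "joint_vel": joint speeds; "joint_efforts": joint torques, N m; "tool_pos": TCP position; "tool_rot": TCP orientation; "contact_force": force on the tool from outside, world axes, zero at the start; "ft_torque": the same for the moment, N m; "gripper_width": opening from 0.0 (shut) to 1.0 (fully open); "grasp_force": force on a finger pad.
Only numpy, scipy, OpenCV 4.12 (cv2) and the standard library are available. Lean on these libraries where they do the work, as an engineer would, in place of code of your own. Each camera call takes 0.05 s, during which the arm holds its last target. There are 200 camera calls.

### The job

Pick up the white circuit-board carrier by its red grip, set it on the open entry end of the grey test dock with its brass connector end leading, and slide it in fully home so that its own front edge lifts the orange catch and the catch drops down behind it. Do not touch the catch with the robot, and leave the solder spool, the screwdriver and the battery holder where they are; let go at the end.

Things in the scene. Friction and masses are not known exactly. Their poses are not given: they have to be found in the camera images.
- carrier_grip (a point): Centre of the board carrier's red upright grip: 14 mm along x, 30 mm along y, 70 mm tall, so its flat top is 35 mm above this point, the carrier's top face 35 mm below, the underside 53 mm below. Axes: x towards the brass connector end, z up. Grip it near the top across the 14 mm (fore and aft: a firm push), fingertips at least 25 mm above the carrier's top face, so that they pass over the raised catch.
- carrier: Board carrier, loose, 0.13 to 0.25 kg: white slab 110 mm (x) by 84 mm (y) by 18 mm thick, green circuit board on top, the grip in its middle. Origin: centre of the underside; x points to the brass connector end, which goes in first. It starts flat on the 2 mm thick blue mat (220 x 180 mm), connector end roughly away from the robot.
- carrier_front (a point): Middle of the carrier's lower front edge: 55 mm ahead (+x) of the grip's axis, at the underside. Axes as the carrier's.
- dock_stop (a point): Face of the black end stop of the dock, on the slide's centre line, at deck height. Axes are the dock's: x the direction in which the carrier slides in, z up. Fully home: carrier_front at this point or up to 3 mm short of it.
- dock: Test dock, fixed: grey base 295 x 124 mm, flat level deck 10 mm above the table, left or right of the mat. Origin: table height, on the centre line, 100 mm before the stop; x is the slide-in direction; the open entry end (x = -165 mm) is nearest the robot. Lips overhang the slide from x = -30 mm on, 5.5 mm over the carrier's edges and 21 mm above the deck: slide it in along the deck.
- dock_entry (a point): Centre line at deck height where the slide begins, 145 mm before the stop. From here on it is 87 mm wide between aluminium walls 27 mm high above the deck. Before it, 25 degree flared guides, 20 mm high, open to 114 mm wide 31 mm nearer the entry end; before those lie 89 mm of open deck to set the carrier on, front edge 15 to 35 mm before this point. Axes as the dock's.
- catch (a joint): Angle (rad) of the orange forked gravity catch: 0 dropped (at rest), positive lifted. It swings freely; its weight (50 to 80 g) drops it. The carrier's front top edge meets its sloping noses with carrier_front 138 mm before the stop and lifts them with a push of 2 to 5 N; they ride on the carrier (about 0.09) until it is within 3 mm of the stop, then drop behind its rear edge (0).
- catch_tooth (a point): Midway between the lower rear corners of the two catch teeth; dropped, it is 113 mm before the stop and 6 mm above the deck; it swings up with the catch. The two arms are 8 mm wide, 7 mm thick, 61 mm apart (centres), undersides 20 mm above the deck, either side of the grip's path. Riding on the carrier they reach 22 mm above its top face.
- catch_hinge (a point): Middle of the catch's hinge pin, level across the dock (along y), 18 mm beyond the stop, 20 mm above the deck.
- spool: Bystander: spool of silvery solder with yellow flanges, 48 mm diameter, 40 mm tall, standing; origin at the centre of its underside.
- screwdriver: Bystander: screwdriver lying on the table off to the robot's right; origin at its underside.
- battery_holder: Bystander: grey battery holder 66 by 62 mm, 18 mm tall with three cells, on the table off to the robot's left; origin at the centre of its underside.
Mind the look-alikes: they are no part of the job. Several things look just like the carrier: the one meant starts farthest from the robot's base.

How it is judged:
On the way:
1. the carrier lifts the catch with its own front edge (catch raised above 0.05 rad while resting on the carrier) (value of joint catch above 0.05 rad and contact force between carrier and catch above 0.02 N and x of carrier_front in the frame of dock_stop below -0.02 m), for 0.1 s.
At the end, for the whole second after the job is handed in: The carrier lies flat on the dock's deck in the slide, connector end first, its front edge within 5 mm of the end stop and aligned with the dock, at rest and released, and the catch has dropped behind it (catch angle below 0.02 rad) (x of carrier_front in the frame of dock_stop between -0.005 and 0.003 m and y of carrier_front in the frame of dock_stop between -0.005 and 0.005 m and z of carrier_front in the frame of dock_stop between -0.003 and 0.004 m and angle between the x axis of carrier_grip and the x axis of dock_stop, either way round below 0.06 rad and angle between carrier_grip's own z axis and vertical below 0.04 rad and value of joint catch below 0.02 rad and linear speed of carrier below 0.01 m/s); the robot touches nothing.
It fails at once if the robot touches the catch (contact force between any of the fingers, the arm and catch above 0.5 N).
It fails at once if the spool, the screwdriver or the battery holder is moved by more than 20 mm (distance of any of spool, screwdriver, battery_holder from where it was at the start of the episode above 0.02 m).
It also fails if it takes over 58 s, if anything falls off the work surface, if the arm or the gripper's body presses on something with over 40 N, if the wrist force passes 120 N, or if a joint passes its speed limit or range.

## Working session

There is one attempt and no reset: what is moved stays moved. The work goes in short steps, Python scripts to look and compute and a tool call to move; the robot and the scene stay as the last step left them, time stands still between calls to the robot, and variables do not carry over. Pictures are saved under pics/ and viewed, at most 10 in all, crops included, and the job is handed in when it is done.

Besides the shell and the picture viewer there is one more tool, called after "Emit:" by a JSON object that holds its "fn" and its "kwargs", one argument or row to a line. apply_moves: Moves the arm, as the interface text tells. Its arguments: {"type":"object","properties":{"targets":{"type":"array"}},"required":["targets"]}

```bash
mkdir -p pics; cat > h.py <<'E'
import numpy as np,cv2
from plant import *
def cal(n):
    c=get_calibration(n);return np.array(c["camera_matrix"]),np.array(c["D"]),np.array(c["pose"])
def ray(n,uv,z):
    K,D,P=cal(n);p=cv2.undistortPoints(np.array(uv,float).reshape(-1,1,2),K,D).reshape(-1,2)
    d=np.c_[p[:,0],-p[:,1],-np.ones(len(p))]@P[:3,:3].T;o=P[:3,3]
    return o+d*((z-o[2])/d[:,2])[:,None]
def proj(n,X):
    K,D,P=cal(n);c=(np.array(X,float).reshape(-1,3)-P[:3,3])@P[:3,:3]
    return cv2.projectPoints(c*[1,-1,-1],np.zeros(3),np.zeros(3),K,D)[0].reshape(-1,2)
def save(n,f):
    im=grab_frame(n);cv2.imwrite('pics/'+f,im[:,:,::-1]);return im
E
python3 - <<'E'
from h import *
a=save('scene','s0.png');b=save('top','t0.png')
for n in('scene','top'):
    print(n,cal(n)[2].round(2).tolist())
    for q in('carrier_grip','carrier','dock','catch','spool','screwdriver','battery_holder'):
        print(q,[(round(r['score'],2),np.round(r['point'],3).tolist(),proj(n,r['point']).round().tolist()) for r in recognise(n,q)])
s=state();print(s['time'],s['tool_pos'],s['tool_rot'])
E
```

```text
scene [[0.68, -0.59, 0.44, 1.04], [0.74, 0.55, -0.4, -0.49], [-0.0, 0.59, 0.81, 1.09], [0.0, 0.0, 0.0, 1.0]]
carrier_grip [(0.93, [0.264, 0.444, 0.022], [[363.0, 108.0]]), (0.87, [0.327, 0.251, 0.014], [[336.0, 146.0]]), (0.86, [0.581, 0.193, 0.021], [[381.0, 200.0]])]
carrier [(0.96, [0.579, 0.196, 0.022], [[381.0, 199.0]]), (0.68, [0.263, 0.449, 0.02], [[364.0, 108.0]]), (0.63, [0.336, 0.248, 0.02], [[337.0, 147.0]])]
dock [(0.64, [0.58, -0.181, 0.012], [[285.0, 278.0]])]
catch [(0.96, [0.658, -0.205, 0.038], [[298.0, 299.0]]), (0.38, [0.577, -0.181, 0.013], [[285.0, 277.0]])]
spool [(0.83, [0.725, -0.005, 0.041], [[372.0, 268.0]]), (0.26, [0.582, 0.196, 0.016], [[382.0, 200.0]])]
screwdriver [(0.62, [0.456, -0.446, 0.017], [[175.0, 308.0]]), (0.41, [0.724, -0.004, 0.038], [[371.0, 268.0]]), (0.16, [0.578, -0.182, 0.011], [[285.0, 277.0]])]
battery_holder []
top [[-0.01, 1.0, -0.1, 0.35], [-1.0, -0.01, -0.0, 0.01], [-0.0, 0.1, 1.0, 1.55], [0.0, 0.0, 0.0, 1.0]]
carrier_grip [(0.92, [0.254, 0.448, 0.017], [[196.0, 267.0]]), (0.87, [0.569, 0.201, 0.024], [[267.0, 176.0]]), (0.65, [0.315, 0.255, 0.019], [[252.0, 249.0]])]
carrier [(0.8, [0.567, 0.203, 0.023], [[267.0, 177.0]]), (0.76, [0.25, 0.443, 0.017], [[198.0, 268.0]]), (0.74, [0.316, 0.256, 0.02], [[251.0, 249.0]])]
dock [(0.73, [0.557, -0.175, 0.014], [[375.0, 179.0]]), (0.43, [0.656, -0.204, 0.038], [[383.0, 150.0]])]
catch [(0.72, [0.654, -0.202, 0.038], [[383.0, 150.0]]), (0.53, [0.445, -0.447, 0.021], [[454.0, 210.0]])]
spool [(0.4, [0.448, -0.446, 0.023], [[453.0, 209.0]])]
screwdriver [(0.64, [0.445, -0.449, 0.02], [[454.0, 210.0]])]
battery_holder [(0.55, [0.485, 0.425, 0.017], [[204.0, 201.0]])]
0.8 [0.21123911 0.58821154 0.25331955] [1.41389317e-05 1.71540602e-01 9.85177051e-01 1.33097753e-05]
```

View pics/t0.png

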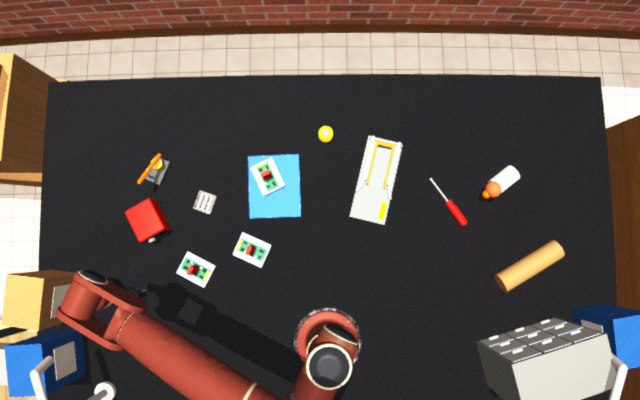

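View pics/s0.png

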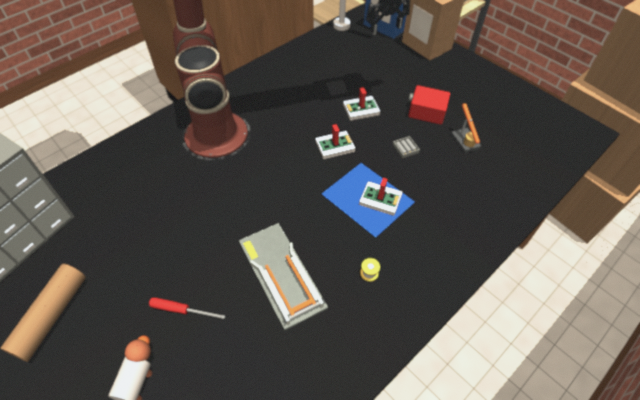

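The top picture shows three look-alikes: (267,176) on the blue mat, (252,249) and (196,267). The one on the mat is farthest from the base (about 0.60 m, against 0.41 and 0.51 m), so it is the one meant. The dock is at (375,180) with its entry end at the bottom, near (368,220). I'll fit the poses and check with a crop.

```bash
cat >> h.py <<'E'
from scipy.optimize import minimize
def box(x0,x1,y0,y1,z0,z1): return np.array([[x,y,z] for x in(x0,x1) for y in(y0,y1) for z in(z0,z1)])
CAR=[box(-.055,.055,-.042,.042,0,.018),box(-.007,.007,-.015,.015,.018,.088)]
DOCK=[box(-.165,.130,-.062,.062,0,.010),box(-.045,.1,-.0465,.0465,.01,.037)]
S=4
def sil(n,boxes,p,z,c):
    m=np.zeros((160*S,160*S),np.uint8);C,s=np.cos(p[2]),np.sin(p[2])
    for b in boxes:
        w=b@np.array([[C,s,0],[-s,C,0],[0,0,1]])+[p[0],p[1],z]
        q=((proj(n,w)-c+80+.5)*S-.5)
        cv2.fillConvexPoly(m,cv2.convexHull((q*16).round().astype(np.int32)),1,shift=4)
    return m
def fit(masks,boxes,p0,z):
    T={}
    for n,m in masks.items():
        ys,xs=np.nonzero(m);c=np.array([xs.mean(),ys.mean()]).round()
        A=np.array([[S,0,(80-c[0]+.5)*S-.5],[0,S,(80-c[1]+.5)*S-.5]])
        T[n]=(c,cv2.warpAffine(m.astype(np.float32),A,(160*S,160*S),flags=cv2.INTER_LINEAR)>.5)
    def f(v):
        p=np.array(v)*[.01,.01,.1]+p0;e=0
        for n,(c,t) in T.items():
            s=sil(n,boxes,p,z,c)>0;e+=1-(s&t).sum()/(s|t).sum()
        return e/len(T)
    r=min((minimize(f,[0,0,y],method='Nelder-Mead',options=dict(initial_simplex=np.array([[0,0,y],[1,0,y],[0,1,y],[0,0,y+1.]]),xatol=.01,fatol=1e-5)) for y in(-2,0,2)),key=lambda r:r.fun)
    return r.x*[.01,.01,.1]+p0,r.fun
def mask(n,q,near):
    best=None
    for r in regions_of(n,q):
        m=np.array(r['pixels'])
        if not m.any(): continue
        ys,xs=np.nonzero(m);d=np.hypot(xs.mean()-near[0],ys.mean()-near[1])
        if d<15 and (best is None or m.sum()>best.sum()): best=m
    return best
E
python3 - <<'E'
from h import *
ims={n:grab_frame(n) for n in('scene','top')}
cm={'scene':mask('scene','carrier',(381,199)),'top':mask('top','carrier',(267,176))}
dm={'scene':mask('scene','dock',(285,277)),'top':mask('top','dock',(375,179))}
for M,B,p0,z in((cm,CAR,[.57,.2,.4],.002),(dm,DOCK,[.57,-.18,-.2],0)):
    for n in M: print(n,None if M[n] is None else M[n].sum())
    M={n:m for n,m in M.items() if m is not None}
    for k in [list(M)]+[[n] for n in M]:
        p,e=fit({n:M[n] for n in k},B,np.array(p0),z);print(k,p.round(4),round(e,3))
        if len(k)==2 or len(M)==1:
            for n in ims:
                C,s=np.cos(p[2]),np.sin(p[2]);R=np.array([[C,s,0],[-s,C,0],[0,0,1]])
                for b in B:
                    q=proj(n,b@R+[p[0],p[1],z])
                    ims[n]=np.ascontiguousarray(ims[n])
                    ims[n+'o']=ims.get(n+'o',cv2.resize(ims[n],None,fx=4,fy=4,interpolation=cv2.INTER_CUBIC))
                    cv2.polylines(ims[n+'o'],[cv2.convexHull((q*4+1.5).astype(np.float32)).round().astype(np.int32)],1,(255,0,255),1)
            if 'to' : pass
            for n in list(ims):
                pass
a=ims['topo'][120*4:235*4,240*4:420*4];b=ims['sceneo'][160*4:335*4,230*4:420*4]
a=cv2.resize(a,(800,int(800*a.shape[0]/a.shape[1])));b=cv2.resize(b,(640,int(640*b.shape[0]/b.shape[1])))
cv2.imwrite('pics/a.png',a[:,:,::-1]);cv2.imwrite('pics/b.png',b[:,:,::-1])
E
```

```text
scene 950
top 806
['scene', 'top'] [0.57   0.201  0.4437] 0.067Traceback (most recent call last):
  File "<stdin>", line 11, in <module>
RuntimeError: dictionary changed size during iteration
```

```bash
cat > m.py <<'E'
from h import *
ims={n:grab_frame(n) for n in('scene','top')}
big={n:cv2.resize(i,None,fx=4,fy=4,interpolation=cv2.INTER_CUBIC) for n,i in ims.items()}
cm={'scene':mask('scene','carrier',(381,199)),'top':mask('top','carrier',(267,176))}
dm={'scene':mask('scene','dock',(285,277)),'top':mask('top','dock',(375,179))}
for M,B,p0,z in((cm,CAR,[.57,.2,.4],.002),(dm,DOCK,[.57,-.18,-.2],0)):
    M={n:m for n,m in M.items() if m is not None}
    for k in [[n] for n in M]+[list(M)]:
        p,e=fit({n:M[n] for n in k},B,np.array(p0),z);print(k,p.round(4),round(e,3),[M[n].sum() for n in k])
    C,s=np.cos(p[2]),np.sin(p[2]);R=np.array([[C,s,0],[-s,C,0],[0,0,1]])
    for n in big:
        for b in B:
            q=cv2.convexHull((proj(n,b@R+[p[0],p[1],z])*4+1.5).astype(np.float32))
            cv2.polylines(big[n],[q.round().astype(np.int32)],1,(255,0,255),1)
for n,f,(x0,x1,y0,y1) in(('top','a',(240,420,120,235)),('scene','b',(230,420,160,335))):
    a=big[n][y0*4:y1*4,x0*4:x1*4];k=min(800/a.shape[1],600/a.shape[0])
    cv2.imwrite(f'pics/{f}.png',cv2.resize(a,None,fx=k,fy=k)[:,:,::-1])
E
python3 m.py
```

```text
['scene'] [0.5704 0.2028 0.4431] 0.052 [np.int64(967)]
['top'] [0.5693 0.2011 0.4383] 0.032 [np.int64(792)]
['scene', 'top'] [0.5699 0.2019 0.4466] 0.048 [np.int64(967), np.int64(792)]
['scene'] [ 0.574  -0.1827 -0.2449] 0.019 [np.int64(4696)]Traceback (most recent call last):
  File "m.py", line 9, in <module>
    p,e=fit({n:M[n] for n in k},B,np.array(p0),z);print(k,p.round(4),round(e,3),[M[n].sum() for n in k])
        ~~~^^^^^^^^^^^^^^^^^^^^^^^^^^^^^^^^^^^^^^
  File "h.py", line 37, in fit
    r=min((minimize(f,[0,0,y],method='Nelder-Mead',options=dict(initial_simplex=np.array([[0,0,y],[1,0,y],[0,1,y],[0,0,y+1.]]),xatol=.01,fatol=1e-5)) for y in(-2,0,2)),key=lambda r:r.fun)
  File "h.py", line 37, in <genexpr>
    r=min((minimize(f,[0,0,y],method='Nelder-Mead',options=dict(initial_simplex=np.array([[0,0,y],[1,0,y],[0,1,y],[0,0,y+1.]]),xatol=.01,fatol=1e-5)) for y in(-2,0,2)),key=lambda r:r.fun)
           ~~~~~~~~^^^^^^^^^^^^^^^^^^^^^^^^^^^^^^^^^^^^^^^^^^^^^^^^^^^^^^^^^^^^^^^^^^^^^^^^^^^^^^^^^^^^^^^^^^^^^^^^^^^^^^^^^^^^^^^^^^^^^^^^^^^^^^^^^^
    res = _minimize_neldermead(fun, x0, args, callback, bounds=bounds,
                               **options)
    fsim[j] = func(sim[j])
              ~~~~^^^^^^^^
    fx = function(np.copy(x), *(wrapper_args + args))
  File "h.py", line 35, in f
    s=sil(n,boxes,p,z,c)>0;e+=1-(s&t).sum()/(s|t).sum()
      ~~~^^^^^^^^^^^^^^^
  File "h.py", line 23, in sil
    q=((proj(n,w)-c+80+.5)*S-.5)
        ~~~~^^^^^
  File "h.py", line 10, in proj
    K,D,P=cal(n);c=(np.array(X,float).reshape(-1,3)-P[:3,3])@P[:3,:3]
          ~~~^^^
  File "h.py", line 4, in cal
    c=get_calibration(n);return np.array(c["camera_matrix"]),np.array(c["D"]),np.array(c["pose"])
ValueError: time passes only in moves, steps and waits
```

The calibration was called too often, so I'll cache it.

```bash
sed -i 's/^def cal(n)/import functools\n@functools.cache\ndef cal(n)/' h.py; python3 m.py; python3 -c "
from plant import *;print(state()['time'])"
```

```text
['scene'] [0.5693 0.2027 0.4465] 0.037 [np.int64(998)]
['top'] [0.5697 0.2007 0.4224] 0.06 [np.int64(785)]
['scene', 'top'] [0.5694 0.2018 0.4414] 0.055 [np.int64(998), np.int64(785)]
['scene'] [ 0.5737 -0.1831 -0.2439] 0.034 [np.int64(4812)]
['top'] [ 0.5725 -0.1836 -0.2375] 0.044 [np.int64(2853)]
['scene', 'top'] [ 0.5733 -0.1829 -0.2406] 0.04 [np.int64(4812), np.int64(2853)]
1.7
```

View pics/a.png

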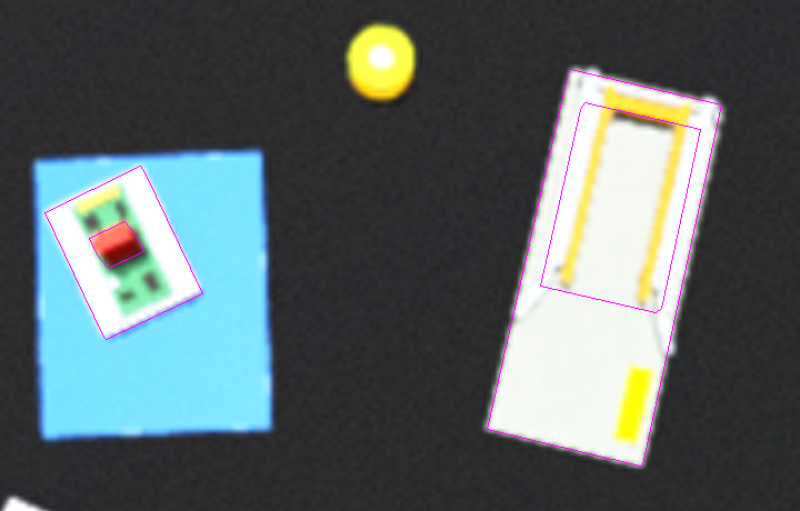

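View pics/b.png

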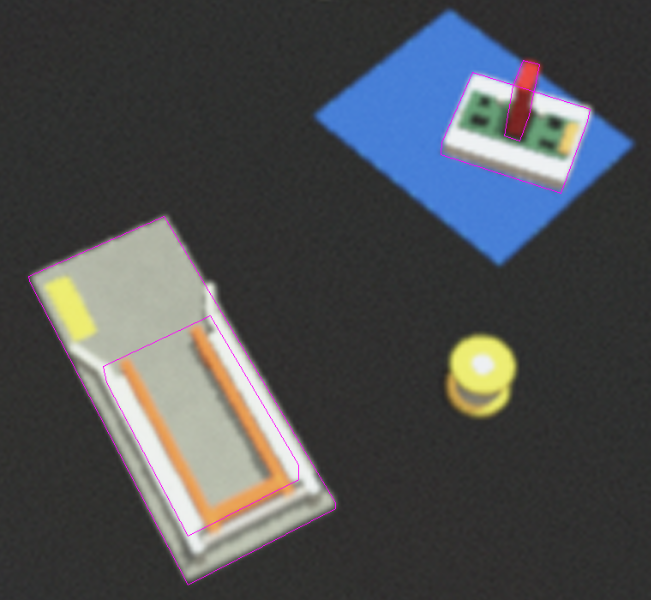

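The crops confirm it: the carrier on the mat at crop a (118,250), with its brass end up and away from the robot at (100,195). The outline fits the dock well, with its open entry at crop a (565,447). I'll write a small planner and go.

```bash
cat > p.py <<'E'
import sys,json,numpy as np
from plant import state
from scipy.spatial.transform import Rotation as Ro
# usage: x y z heading(of tool y) n hand
x,y,z,h,n,hand=map(float,sys.argv[1:7]);n=int(n);s=state()
w=np.array(s['tool_rot']);R=Ro.from_quat(w[[1,2,3,0]]).as_matrix();p=np.array(s['tool_pos'],float)
H=np.arctan2(R[1,1],R[0,1]);T=np.array([x,y,z])
print('now',p.round(4),'head',round(H,4),'tilt',round(np.arccos(-R[2,2]),4),'t',s['time'],'F',np.round(s['contact_force'],1),'w',s['gripper_width'])
rows=[]
for i in range(n):
    tr=np.round(R.T@((T-p)/(n-i))/.1,3);t=round(-(h-H)/(n-i)/.1,3)
    tr=np.where(abs(tr)<.003,0,tr)
    rows.append(dict(translation=tr.tolist(),twist=t,hand=hand))
    p=p+R@tr*.1;R=R@Ro.from_euler('z',t*.1).as_matrix();H-=t*.1
print(json.dumps(rows));print('end',p.round(4),H)
E
python3 p.py .5694 .2018 .16 .443 16 1
```

```text
now [0.2113 0.5882 0.2533] head 1.226 tilt 0.0 t 1.7 F [0.6 0.5 0.2] w 0.9975329311326958
[{"translation": [-0.292, -0.152, 0.058], "twist": 0.489, "hand": 1.0}, {"translation": [-0.299, -0.137, 0.058], "twist": 0.489, "hand": 1.0}, {"translation": [-0.306, -0.122, 0.058], "twist": 0.489, "hand": 1.0}, {"translation": [-0.311, -0.107, 0.058], "twist": 0.489, "hand": 1.0}, {"translation": [-0.316, -0.092, 0.058], "twist": 0.489, "hand": 1.0}, {"translation": [-0.32, -0.076, 0.058], "twist": 0.49, "hand": 1.0}, {"translation": [-0.324, -0.061, 0.059], "twist": 0.489, "hand": 1.0}, {"translation": [-0.326, -0.045, 0.058], "twist": 0.49, "hand": 1.0}, {"translation": [-0.328, -0.029, 0.059], "twist": 0.489, "hand": 1.0}, {"translation": [-0.329, -0.012, 0.058], "twist": 0.49, "hand": 1.0}, {"translation": [-0.329, 0.004, 0.059], "twist": 0.489, "hand": 1.0}, {"translation": [-0.329, 0.02, 0.058], "twist": 0.49, "hand": 1.0}, {"translation": [-0.328, 0.036, 0.059], "twist": 0.489, "hand": 1.0}, {"translation": [-0.325, 0.051, 0.058], "twist": 0.49, "hand": 1.0}, {"translation": [-0.323, 0.068, 0.059], "twist": 0.489, "hand": 1.0}, {"translation": [-0.318, 0.083, 0.058], "twist": 0.49, "hand": 1.0}]
end [0.5694 0.2019 0.16  ] 0.44295417136855475
```

Emit:
{"fn": "apply_moves", "kwargs": {
  "targets": [
    {"translation": [-0.29,-0.15,0.06],"twist": 0.49,"hand": 1},
    {"translation": [-0.3,-0.14,0.06],"twist": 0.49,"hand": 1},
    {"translation": [-0.31,-0.12,0.06],"twist": 0.49,"hand": 1},
    {"translation": [-0.31,-0.11,0.06],"twist": 0.49,"hand": 1},
    {"translation": [-0.32,-0.09,0.06],"twist": 0.49,"hand": 1},
    {"translation": [-0.32,-0.08,0.06],"twist": 0.49,"hand": 1},
    {"translation": [-0.32,-0.06,0.06],"twist": 0.49,"hand": 1},
    {"translation": [-0.33,-0.05,0.06],"twist": 0.49,"hand": 1}
  ]
}}

```text
time: 2.5
tool_pos: [0.391, 0.393, 0.2053]
tool_rot: [0.0, 0.361, 0.933, 0.0]
contact_force: [-0.1, 0.5, 0.7]
gripper_width: 1.002
grasp_force: 0.0
```

Emit:
{"fn": "apply_moves", "kwargs": {
  "targets": [
    {"translation": [-0.33,-0.03,0.06],"twist": 0.49,"hand": 1},
    {"translation": [-0.33,-0.01,0.06],"twist": 0.49,"hand": 1},
    {"translation": [-0.33,0,0.06],"twist": 0.49,"hand": 1},
    {"translation": [-0.33,0.02,0.06],"twist": 0.49,"hand": 1},
    {"translation": [-0.33,0.04,0.06],"twist": 0.49,"hand": 1},
    {"translation": [-0.32,0.05,0.06],"twist": 0.49,"hand": 1},
    {"translation": [-0.32,0.07,0.06],"twist": 0.49,"hand": 1},
    {"translation": [-0.32,0.08,0.06],"twist": 0.49,"hand": 1}
  ]
}}

```text
time: 3.3
tool_pos: [0.5702, 0.1996, 0.1572]
tool_rot: [0.0, 0.536, 0.844, 0.0]
contact_force: [-0.0, 0.9, -0.7]
gripper_width: 0.998
grasp_force: 0.0
```

Emit:
{"fn": "apply_moves", "kwargs": {
  "targets": [
    {"translation": [0,0,0],"twist": 0,"hand": 1},
    {"translation": [0,0,0],"twist": 0,"hand": 1}
  ]
}}

```text
time: 3.5
tool_pos: [0.5693, 0.2002, 0.157]
tool_rot: [-0.0, 0.535, 0.845, -0.0]
contact_force: [-0.1, 1.0, 1.0]
gripper_width: 0.998
grasp_force: 0.0
```

```bash
python3 p.py .5694 .2018 .074 .443 4 1
```

```text
now [0.5693 0.2002 0.157 ] head 0.4411 tilt 0.0009 t 3.5 F [-0.1  1.   1. ] w 0.9981655798495126
[{"translation": [0.003, 0.0, 0.208], "twist": -0.005, "hand": 1.0}, {"translation": [0.003, 0.003, 0.207], "twist": -0.005, "hand": 1.0}, {"translation": [0.004, 0.003, 0.208], "twist": -0.005, "hand": 1.0}, {"translation": [0.003, 0.0, 0.207], "twist": -0.004, "hand": 1.0}]
end [0.5692 0.2017 0.074 ] 0.44295719240724785
```

Emit:
{"fn": "apply_moves", "kwargs": {
  "targets": [
    {"translation": [0.01,0,0.2],"twist": 0,"hand": 1},
    {"translation": [0.01,0,0.2],"twist": 0,"hand": 1},
    {"translation": [0,0,0.2],"twist": 0,"hand": 1},
    {"translation": [0,0,0.22],"twist": 0,"hand": 1},
    {"translation": [0,0,0],"twist": 0,"hand": 0},
    {"translation": [0,0,0],"twist": 0,"hand": 0},
    {"translation": [0,0,0],"twist": 0,"hand": 0},
    {"translation": [0,0,0],"twist": 0,"hand": 0}
  ]
}}

```text
time: 4.3
tool_pos: [0.5694, 0.2029, 0.0772]
tool_rot: [0.001, 0.535, 0.845, 0.001]
contact_force: [0.2, 0.8, -0.2]
gripper_width: 0.331
grasp_force: 0.0
```

Emit:
{"fn": "apply_moves", "kwargs": {
  "targets": [
    {"translation": [0,0,0],"twist": 0,"hand": 0},
    {"translation": [0,0,0],"twist": 0,"hand": 0},
    {"translation": [0,0,0],"twist": 0,"hand": 0},
    {"translation": [0,0,0],"twist": 0,"hand": 0},
    {"translation": [0,0,0],"twist": 0,"hand": 0}
  ]
}}

```text
time: 4.8
tool_pos: [0.5697, 0.2028, 0.077]
tool_rot: [0.001, 0.535, 0.845, 0.001]
contact_force: [1.4, 1.7, 5.2]
gripper_width: 0.153
grasp_force: 59.7
```

Emit:
{"fn": "apply_moves", "kwargs": {
  "targets": [
    {"translation": [0,0,-0.1],"twist": 0,"hand": 0},
    {"translation": [0,0,-0.2],"twist": 0,"hand": 0},
    {"translation": [0,0,-0.25],"twist": 0,"hand": 0},
    {"translation": [0,0,-0.25],"twist": 0,"hand": 0},
    {"translation": [0,0,0],"twist": 0,"hand": 0}
  ]
}}

```text
time: 5.3
tool_pos: [0.5703, 0.2028, 0.1592]
tool_rot: [0.002, 0.535, 0.845, 0.002]
contact_force: [2.1, -0.2, -1.0]
gripper_width: 0.154
grasp_force: 58.8
```

```bash
python3 p.py .4568 -.1543 .15 -.2406 16 0
```

```text
now [0.5703 0.2028 0.1592] head 0.442 tilt 0.0063 t 5.3 F [ 2.1 -0.2 -1. ] w 0.15410555383978436
[{"translation": [-0.171, -0.16, 0.005], "twist": 0.427, "hand": 0.0}, {"translation": [-0.178, -0.152, 0.005], "twist": 0.427, "hand": 0.0}, {"translation": [-0.184, -0.144, 0.005], "twist": 0.427, "hand": 0.0}, {"translation": [-0.19, -0.136, 0.005], "twist": 0.427, "hand": 0.0}, {"translation": [-0.196, -0.128, 0.005], "twist": 0.426, "hand": 0.0}, {"translation": [-0.201, -0.12, 0.005], "twist": 0.427, "hand": 0.0}, {"translation": [-0.206, -0.111, 0.005], "twist": 0.426, "hand": 0.0}, {"translation": [-0.211, -0.102, 0.005], "twist": 0.427, "hand": 0.0}, {"translation": [-0.215, -0.093, 0.005], "twist": 0.426, "hand": 0.0}, {"translation": [-0.219, -0.084, 0.005], "twist": 0.427, "hand": 0.0}, {"translation": [-0.222, -0.074, 0.005], "twist": 0.426, "hand": 0.0}, {"translation": [-0.225, -0.065, 0.005], "twist": 0.427, "hand": 0.0}, {"translation": [-0.228, -0.055, 0.005], "twist": 0.426, "hand": 0.0}, {"translation": [-0.23, -0.045, 0.005], "twist": 0.427, "hand": 0.0}, {"translation": [-0.232, -0.036, 0.005], "twist": 0.426, "hand": 0.0}, {"translation": [-0.233, -0.025, 0.006], "twist": 0.427, "hand": 0.0}]
end [ 0.4568 -0.1543  0.15  ] -0.24061031683767142
```

Emit:
{"fn": "apply_moves", "kwargs": {
  "targets": [
    {"translation": [-0.17,-0.16,0],"twist": 0.43,"hand": 0},
    {"translation": [-0.18,-0.15,0],"twist": 0.43,"hand": 0},
    {"translation": [-0.18,-0.14,0],"twist": 0.43,"hand": 0},
    {"translation": [-0.19,-0.14,0],"twist": 0.43,"hand": 0},
    {"translation": [-0.2,-0.13,0],"twist": 0.43,"hand": 0},
    {"translation": [-0.2,-0.12,0],"twist": 0.43,"hand": 0},
    {"translation": [-0.21,-0.11,0],"twist": 0.42,"hand": 0},
    {"translation": [-0.21,-0.1,0],"twist": 0.42,"hand": 0}
  ]
}}

```text
time: 6.1
tool_pos: [0.51, 0.0231, 0.153]
tool_rot: [-0.001, 0.672, 0.741, -0.001]
contact_force: [0.3, -0.3, -2.4]
gripper_width: 0.156
grasp_force: 59.0
```

Emit:
{"fn": "apply_moves", "kwargs": {
  "targets": [
    {"translation": [-0.22,-0.09,0],"twist": 0.43,"hand": 0},
    {"translation": [-0.22,-0.08,0],"twist": 0.43,"hand": 0},
    {"translation": [-0.22,-0.07,0],"twist": 0.43,"hand": 0},
    {"translation": [-0.22,-0.07,0],"twist": 0.43,"hand": 0},
    {"translation": [-0.23,-0.06,0],"twist": 0.43,"hand": 0},
    {"translation": [-0.23,-0.05,0],"twist": 0.42,"hand": 0},
    {"translation": [-0.23,-0.03,0],"twist": 0.42,"hand": 0},
    {"translation": [-0.23,-0.03,0],"twist": 0.42,"hand": 0}
  ]
}}

```text
time: 6.9
tool_pos: [0.4531, -0.1545, 0.1532]
tool_rot: [-0.002, 0.788, 0.616, -0.001]
contact_force: [0.3, 1.0, -1.9]
gripper_width: 0.158
grasp_force: 59.0
```

Emit:
{"fn": "apply_moves", "kwargs": {
  "targets": [
    {"translation": [0,0,0],"twist": 0,"hand": 0},
    {"translation": [0,0,0],"twist": 0,"hand": 0}
  ]
}}

```text
time: 7.1
tool_pos: [0.4537, -0.1539, 0.1536]
tool_rot: [-0.001, 0.787, 0.617, -0.0]
contact_force: [0.2, -0.1, -1.8]
gripper_width: 0.154
grasp_force: 58.9
```

```bash
python3 p.py .4568 -.1543 .091 -.2406 6 0
```

```text
now [ 0.4537 -0.1539  0.1536] head -0.2418 tilt 0.0029 t 7.1 F [ 0.2 -0.1 -1.8] w 0.15433145316003152
[{"translation": [0.0, 0.006, 0.104], "twist": -0.002, "hand": 0.0}, {"translation": [0.0, 0.005, 0.104], "twist": -0.002, "hand": 0.0}, {"translation": [0.0, 0.006, 0.105], "twist": -0.002, "hand": 0.0}, {"translation": [0.0, 0.005, 0.104], "twist": -0.002, "hand": 0.0}, {"translation": [0.0, 0.006, 0.105], "twist": -0.002, "hand": 0.0}, {"translation": [0.003, 0.005, 0.104], "twist": -0.002, "hand": 0.0}]
end [ 0.4568 -0.1543  0.091 ] -0.24056201134704652
```

Emit:
{"fn": "apply_moves", "kwargs": {
  "targets": [
    {"translation": [0,0.01,0.11],"twist": 0,"hand": 0},
    {"translation": [0,0.01,0.11],"twist": 0,"hand": 0},
    {"translation": [0,0.01,0.1],"twist": 0,"hand": 0},
    {"translation": [0,0,0.1],"twist": 0,"hand": 0},
    {"translation": [0,0,0.1],"twist": 0,"hand": 0},
    {"translation": [0,0,0.1],"twist": 0,"hand": 0},
    {"translation": [0,0,0],"twist": 0,"hand": 0},
    {"translation": [0,0,0],"twist": 0,"hand": 0}
  ]
}}

```text
time: 7.9
tool_pos: [0.4575, -0.1549, 0.0931]
tool_rot: [-0.0, 0.787, 0.617, -0.0]
contact_force: [0.5, -0.3, -1.6]
gripper_width: 0.159
grasp_force: 58.9
```

```bash
cat > m2.py <<'E'
from h import *
import sys
g=[.457,-.154];D0=np.array([.5733,-.1829,-.2406]);zc=float(sys.argv[1])
ims={n:grab_frame(n) for n in('scene','top')}
s=state();print(np.round(s['tool_pos'],4),np.round(s['contact_force'],1))
M={}
for n in ims:
    m=mask(n,'carrier',proj(n,[*s['tool_pos'][:2],.03])[0]);print(n,None if m is None else m.sum())
    if m is not None: M[n]=m
for k in [[n] for n in M]+([list(M)] if len(M)>1 else []):
    p,e=fit({n:M[n] for n in k},CAR,np.array([*s['tool_pos'][:2],-.24]),zc)
    d=p[:2]-D0[:2];C,S_=np.cos(D0[2]),np.sin(D0[2])
    print(k,p.round(4),round(e,3),'dockframe',round(C*d[0]+S_*d[1],4),round(-S_*d[0]+C*d[1],4),'yaw',round(p[2]-D0[2],4))
a=np.hstack([cv2.resize(ims['top'][125:230,335:415],None,fx=5,fy=5,interpolation=cv2.INTER_CUBIC)[:520],cv2.resize(ims['scene'][220:333,225:335],None,fx=3.5,fy=4.61,interpolation=cv2.INTER_CUBIC)[:520]])
cv2.imwrite(f'pics/{sys.argv[2]}.png',a[:,:,::-1]);print(a.shape)
E
python3 m2.py .015 c
```

```text
[ 0.458  -0.1552  0.0939] [ 0.4  0.3 -1.5]
scene 953
top 124
['scene'] [ 0.4526 -0.1556 -0.2427] 0.189 dockframe -0.1238 -0.0023 yaw -0.0021
['top'] [ 0.4408 -0.152  -0.01  ] 0.847 dockframe -0.136 -0.0016 yaw 0.2306
['scene', 'top'] [ 0.4531 -0.1561 -0.2435] 0.519 dockframe -0.1231 -0.0026 yaw -0.0029
(520, 785, 3)
```

View pics/c.png

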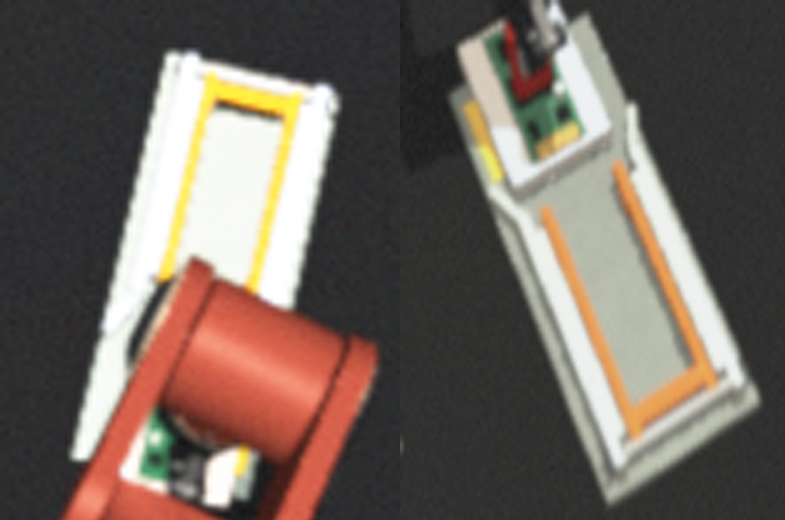

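Picture: the carrier hangs square over the open deck (scene half, about (540,110)), brass end leading, with a slight offset to dock −y. I'll shift it 1.5 mm and lower it.

Emit:
{"fn": "apply_moves", "kwargs": {
  "targets": [
    {"translation": [0.015,0,0.03],"twist": 0,"hand": 0},
    {"translation": [0,0,0.03],"twist": 0,"hand": 0},
    {"translation": [0,0,0.02],"twist": 0,"hand": 0},
    {"translation": [0,0,0],"twist": 0,"hand": 0},
    {"translation": [0,0,0],"twist": 0,"hand": 0}
  ]
}}

```text
time: 8.6
tool_pos: [0.4579, -0.1534, 0.0852]
tool_rot: [-0.0, 0.787, 0.617, -0.0]
contact_force: [-0.4, -0.1, -1.5]
gripper_width: 0.155
grasp_force: 58.9
```

Emit:
{"fn": "apply_moves", "kwargs": {
  "targets": [
    {"translation": [0,0,0.01],"twist": 0,"hand": 0},
    {"translation": [0,0,0],"twist": 0,"hand": 0},
    {"translation": [0,0,0],"twist": 0,"hand": 0}
  ]
}}

```text
time: 8.9
tool_pos: [0.458, -0.1535, 0.085]
tool_rot: [-0.0, 0.787, 0.617, -0.0]
contact_force: [-3.2, 2.8, 5.1]
gripper_width: 0.153
grasp_force: 59.8
```

```bash
python3 p.py .4568 -.1543 .085 -.2406 1 0
```

```text
now [ 0.458  -0.1535  0.085 ] head -0.241 tilt 0.0004 t 8.9 F [-3.2  2.8  5.1] w 0.15313813560997008
[{"translation": [-0.011, -0.009, 0.0], "twist": -0.004, "hand": 0.0}]
end [ 0.4568 -0.1543  0.085 ] -0.24058837975839883
```

Emit:
{"fn": "apply_moves", "kwargs": {
  "targets": [
    {"translation": [0,0.05,0],"twist": 0,"hand": 0},
    {"translation": [0,0.05,0],"twist": 0,"hand": 0},
    {"translation": [0,0.05,0],"twist": 0,"hand": 0},
    {"translation": [0,0.05,0],"twist": 0,"hand": 0}
  ]
}}

```text
time: 9.3
tool_pos: [0.4765, -0.1582, 0.0853]
tool_rot: [-0.002, 0.787, 0.617, -0.001]
contact_force: [-17.0, 5.9, 21.1]
gripper_width: 0.157
grasp_force: 62.3
```

Emit:
{"fn": "apply_moves", "kwargs": {
  "targets": [
    {"translation": [0,0.05,0],"twist": 0,"hand": 0},
    {"translation": [0,0.05,0],"twist": 0,"hand": 0},
    {"translation": [0,0.05,0],"twist": 0,"hand": 0}
  ]
}}

```text
time: 9.6
tool_pos: [0.4913, -0.1615, 0.0852]
tool_rot: [-0.001, 0.787, 0.617, -0.001]
contact_force: [-8.2, 4.1, 11.5]
gripper_width: 0.159
grasp_force: 61.0
```

```bash
python3 p.py .4568 -.1543 .085 -.2406 1 0;python3 m2.py .010 d
```

```text
now [ 0.4913 -0.1615  0.0852] head -0.2409 tilt 0.0033 t 9.6 F [-8.2  4.1 11.5] w 0.15891581557321918
[{"translation": [-0.013, -0.353, 0.003], "twist": -0.003, "hand": 0.0}]
end [ 0.4567 -0.1543  0.085 ] -0.24055690973432117
[ 0.4924 -0.1617  0.085 ] [-2.1  1.9  5.4]
scene 844
top None
['scene'] [ 0.4886 -0.1637 -0.2871] 0.295 dockframe -0.0869 -0.0015 yaw -0.0465
(520, 785, 3)
```

Emit:
{"fn": "apply_moves", "kwargs": {
  "targets": [
    {"translation": [0,0.05,-0.003],"twist": 0,"hand": 0},
    {"translation": [0,0.05,0],"twist": 0,"hand": 0},
    {"translation": [0,0.05,0],"twist": 0,"hand": 0},
    {"translation": [0,0.05,0],"twist": 0,"hand": 0}
  ]
}}

```text
time: 10.2
tool_pos: [0.5108, -0.1662, 0.0852]
tool_rot: [-0.001, 0.787, 0.617, -0.001]
contact_force: [-5.7, 3.0, 8.6]
gripper_width: 0.157
grasp_force: 60.5
```

```bash
python3 p.py .4568 -.1543 .085 -.2406 1 0;python3 m2.py .010 e
```

```text
now [ 0.5108 -0.1662  0.0852] head -0.2409 tilt 0.0027 t 10.2 F [-5.7  3.   8.6] w 0.1568137275262901
[{"translation": [-0.013, -0.553, 0.003], "twist": -0.003, "hand": 0.0}]
end [ 0.4568 -0.1543  0.085 ] -0.24064015140902234
[ 0.5118 -0.1665  0.085 ] [-1.2  2.1  4.2]
scene 762
top 85
['scene'] [ 0.5083 -0.1696 -0.2837] 0.378 dockframe -0.0663 -0.0026 yaw -0.0431
['top'] [ 0.5178 -0.1765 -0.3745] 0.894 dockframe -0.0555 -0.007 yaw -0.1339
['scene', 'top'] [ 0.5087 -0.1684 -0.2637] 0.637 dockframe -0.0662 -0.0013 yaw -0.0231
(520, 785, 3)
```

View pics/e.png

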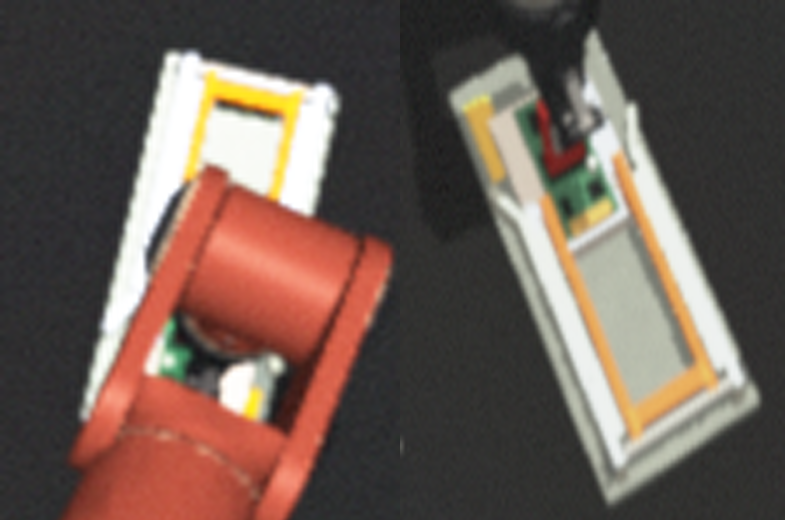

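The carrier's front edge (scene half, about (600,240)) is in the slide with the catch arms riding on it. Forces are low, so I'll carry on.

Emit:
{"fn": "apply_moves", "kwargs": {
  "targets": [
    {"translation": [0,0.05,0],"twist": 0,"hand": 0},
    {"translation": [0,0.05,0],"twist": 0,"hand": 0},
    {"translation": [0,0.05,0],"twist": 0,"hand": 0},
    {"translation": [0,0.05,0],"twist": 0,"hand": 0},
    {"translation": [0,0.05,0],"twist": 0,"hand": 0},
    {"translation": [0,0.05,0],"twist": 0,"hand": 0}
  ]
}}

```text
time: 11.0
tool_pos: [0.5396, -0.1734, 0.0853]
tool_rot: [-0.002, 0.787, 0.617, -0.001]
contact_force: [-6.3, 2.6, 10.3]
gripper_width: 0.15
grasp_force: 61.0
```

Emit:
{"fn": "apply_moves", "kwargs": {
  "targets": [
    {"translation": [0,0.05,0],"twist": 0,"hand": 0},
    {"translation": [0,0.05,0],"twist": 0,"hand": 0},
    {"translation": [0,0.05,0],"twist": 0,"hand": 0},
    {"translation": [0,0.05,0],"twist": 0,"hand": 0},
    {"translation": [0,0.05,0],"twist": 0,"hand": 0},
    {"translation": [0,0.05,0],"twist": 0,"hand": 0}
  ]
}}

```text
time: 11.6
tool_pos: [0.5687, -0.1806, 0.0852]
tool_rot: [-0.001, 0.787, 0.617, -0.001]
contact_force: [-4.8, 2.2, 6.2]
gripper_width: 0.151
grasp_force: 60.3
```

Emit:
{"fn": "apply_moves", "kwargs": {
  "targets": [
    {"translation": [0,0.05,0],"twist": 0,"hand": 0},
    {"translation": [0,0.05,0],"twist": 0,"hand": 0},
    {"translation": [0,0.05,0],"twist": 0,"hand": 0},
    {"translation": [0,0.05,0],"twist": 0,"hand": 0},
    {"translation": [0,0.05,0],"twist": 0,"hand": 0},
    {"translation": [0,0.05,0],"twist": 0,"hand": 0},
    {"translation": [0,0.05,0],"twist": 0,"hand": 0}
  ]
}}

```text
time: 12.3
tool_pos: [0.6028, -0.1891, 0.0852]
tool_rot: [-0.001, 0.787, 0.617, -0.001]
contact_force: [-5.4, 3.2, 9.6]
gripper_width: 0.158
grasp_force: 60.8
```

```bash
python3 p.py .6170 -.1936 .085 -.2406 1 0
```

```text
now [ 0.6028 -0.1891  0.0852] head -0.2412 tilt 0.0028 t 12.3 F [-5.4  3.2  9.6] w 0.15768396950745694
[{"translation": [-0.01, 0.149, 0.0], "twist": -0.006, "hand": 0.0}]
end [ 0.617  -0.1937  0.0852] -0.24058141965856378
```

Emit:
{"fn": "apply_moves", "kwargs": {
  "targets": [
    {"translation": [0,0.04,0],"twist": 0,"hand": 0},
    {"translation": [0,0.04,0],"twist": 0,"hand": 0},
    {"translation": [0,0.02,0],"twist": 0,"hand": 0},
    {"translation": [0,0.02,0],"twist": 0,"hand": 0}
  ]
}}

```text
time: 12.7
tool_pos: [0.6144, -0.192, 0.0852]
tool_rot: [-0.001, 0.787, 0.617, -0.001]
contact_force: [-5.4, 2.8, 6.6]
gripper_width: 0.154
grasp_force: 60.4
```

Emit:
{"fn": "apply_moves", "kwargs": {
  "targets": [
    {"translation": [0,0.01,0],"twist": 0,"hand": 0},
    {"translation": [0,0.01,0],"twist": 0,"hand": 0}
  ]
}}

```text
time: 12.9
tool_pos: [0.6165, -0.1925, 0.0852]
tool_rot: [-0.001, 0.787, 0.617, -0.001]
contact_force: [-6.4, 3.2, 7.7]
gripper_width: 0.153
grasp_force: 60.4
```

Emit:
{"fn": "apply_moves", "kwargs": {
  "targets": [
    {"translation": [0,0.01,0],"twist": 0,"hand": 0},
    {"translation": [0,0.01,0],"twist": 0,"hand": 0}
  ]
}}

```text
time: 13.1
tool_pos: [0.6183, -0.193, 0.0852]
tool_rot: [-0.001, 0.787, 0.617, -0.001]
contact_force: [-7.4, 3.6, 7.2]
gripper_width: 0.159
grasp_force: 60.4
```

Not at the stop yet, so I'll continue in 1 mm steps and watch the force.

Emit:
{"fn": "apply_moves", "kwargs": {
  "targets": [
    {"translation": [0,0.01,0],"twist": 0,"hand": 0},
    {"translation": [0,0.01,0],"twist": 0,"hand": 0}
  ]
}}

```text
time: 13.3
tool_pos: [0.6192, -0.1932, 0.0854]
tool_rot: [-0.002, 0.787, 0.617, -0.002]
contact_force: [-14.0, 3.8, 14.1]
gripper_width: 0.157
grasp_force: 61.2
```

Emit:
{"fn": "apply_moves", "kwargs": {
  "targets": [
    {"translation": [0,0.01,0],"twist": 0,"hand": 0},
    {"translation": [0,0,0],"twist": 0,"hand": 0}
  ]
}}

```text
time: 13.5
tool_pos: [0.6194, -0.1933, 0.0855]
tool_rot: [-0.003, 0.787, 0.617, -0.003]
contact_force: [-15.9, 4.1, 14.9]
gripper_width: 0.156
grasp_force: 61.5
```

```bash
python3 p.py .6170 -.1936 .085 -.2406 1 0;python3 m2.py .010 f
```

```text
now [ 0.6194 -0.1933  0.0855] head -0.241 tilt 0.0083 t 13.5 F [-15.9   4.1  14.9] w 0.15634385942040477
[{"translation": [-0.009, -0.023, 0.005], "twist": -0.004, "hand": 0.0}]
end [ 0.617  -0.1936  0.085 ] -0.24057843000078843
[ 0.6194 -0.1932  0.0855] [-14.9   4.9  14.3]
scene 514
top 181
['scene'] [ 0.6123 -0.1844 -0.4903] 0.62 dockframe 0.0383 0.0078 yaw -0.2497
['top'] [ 0.6499 -0.1461 -0.6839] 0.848 dockframe 0.0656 0.054 yaw -0.4433
['scene', 'top'] [ 0.6216 -0.1753 -0.2487] 0.762 dockframe 0.0451 0.0188 yaw -0.0081
(520, 785, 3)
```

View pics/f.png

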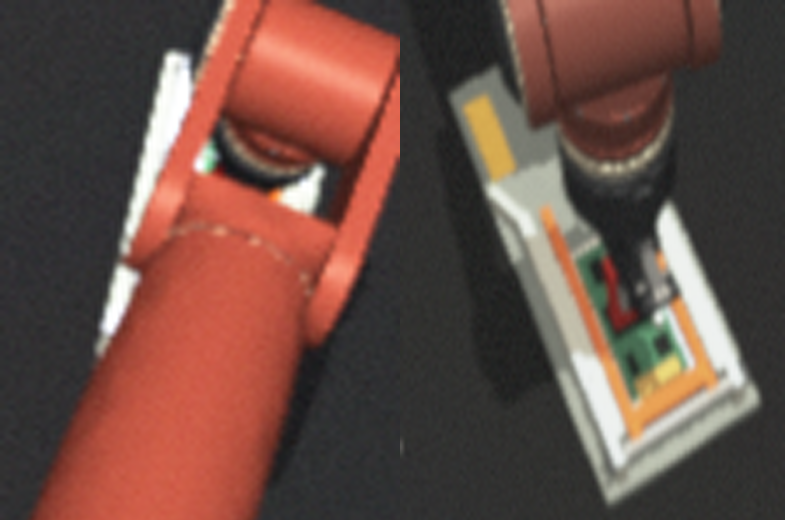

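The force holds at about 15 N and the estimated front is at the stop (scene half: board in place around (640,330)). I'll open partly, lift clear and look.

Emit:
{"fn": "apply_moves", "kwargs": {
  "targets": [
    {"translation": [0,0,0],"twist": 0,"hand": 0.4},
    {"translation": [0,0,0],"twist": 0,"hand": 0.4},
    {"translation": [0,0,0],"twist": 0,"hand": 0.4},
    {"translation": [0,0,0],"twist": 0,"hand": 0.4},
    {"translation": [0,-0.02,0],"twist": 0,"hand": 0.4}
  ]
}}

```text
time: 14.2
tool_pos: [0.6202, -0.1934, 0.0844]
tool_rot: [0.0, 0.787, 0.617, 0.0]
contact_force: [0.2, 0.2, -0.2]
gripper_width: 0.403
grasp_force: 0.0
```

Emit:
{"fn": "apply_moves", "kwargs": {
  "targets": [
    {"translation": [0,0,-0.2],"twist": 0,"hand": 0.4},
    {"translation": [0,0,-0.2],"twist": 0,"hand": 0.4},
    {"translation": [0,0,-0.3],"twist": 0,"hand": 0.4},
    {"translation": [0,0,-0.3],"twist": 0,"hand": 0.4},
    {"translation": [0.4,0,-0.1],"twist": 0,"hand": 0.4},
    {"translation": [0.4,0,0],"twist": 0,"hand": 0.4},
    {"translation": [0.4,0,0],"twist": 0,"hand": 0.4},
    {"translation": [0.4,0,0],"twist": 0,"hand": 0.4}
  ]
}}

```text
time: 15.0
tool_pos: [0.6585, -0.0366, 0.1948]
tool_rot: [0.0, 0.787, 0.617, 0.0]
contact_force: [0.8, -0.4, 0.4]
gripper_width: 0.401
grasp_force: 0.0
```

Emit:
{"fn": "apply_moves", "kwargs": {
  "targets": [
    {"translation": [0.4,0,0],"twist": 0,"hand": 0.4},
    {"translation": [0.4,0,0],"twist": 0,"hand": 0.4},
    {"translation": [0.4,0,0],"twist": 0,"hand": 0.4},
    {"translation": [0,0,0],"twist": 0,"hand": 0.4},
    {"translation": [0,0,0],"twist": 0,"hand": 0.4}
  ]
}}

```text
time: 15.5
tool_pos: [0.6868, 0.0794, 0.1943]
tool_rot: [0.0, 0.786, 0.618, -0.0]
contact_force: [1.0, -0.3, 0.3]
gripper_width: 0.401
grasp_force: 0.0
```

```bash
sed 's/\*s\[.tool_pos.\]\[:2\]/.617,-.194/' m2.py > m3.py; python3 m3.py .010 g; python3 - <<'E'
from h import *
for n in('scene','top'):
    print([(r['score'],np.round(r['point'],3)) for r in recognise(n,'catch')][:1])
E
```

```text
[0.6868 0.0778 0.1944] [-0.2 -0.3 -0.1]
scene 811
top 503
['scene'] [ 0.6125 -0.1883 -0.5262] 0.401 dockframe 0.0393 0.0041 yaw -0.2856
['top'] [ 0.6174 -0.1894 -0.4113] 0.362 dockframe 0.0444 0.0042 yaw -0.1707
['scene', 'top'] [ 0.616  -0.1926 -0.5189] 0.384 dockframe 0.0438 0.0007 yaw -0.2783
(520, 785, 3)
[(0.69, array([ 0.66 , -0.207,  0.038]))]
[(0.74, array([ 0.655, -0.205,  0.037]))]
```

View pics/g.png

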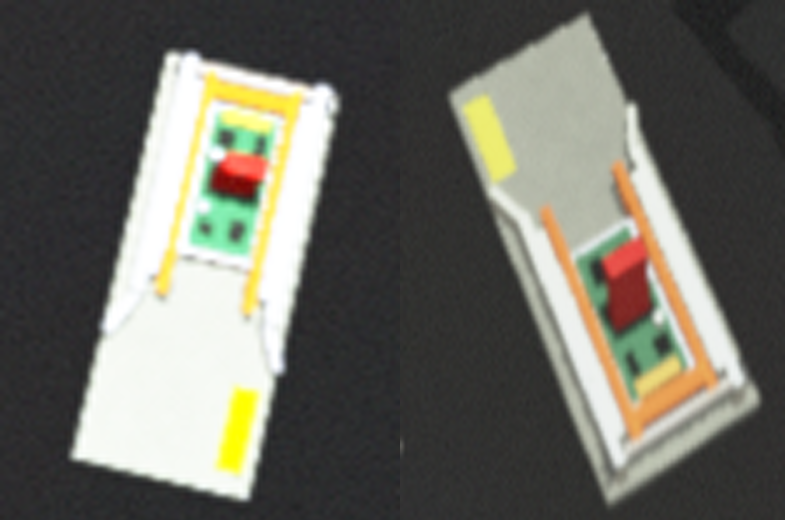

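The carrier sits under the arms, with its rear edge at about (605,235) in the scene half. I'll compare the orange catch pixels with the first picture to see whether it has dropped.

```bash
python3 - <<'E'
from h import *
def om(im):
    h=cv2.cvtColor(im,cv2.COLOR_RGB2HSV);return (h[...,0]>5)&(h[...,0]<18)&(h[...,1]>150)&(h[...,2]>120)
a=cv2.imread('pics/s0.png')[:,:,::-1];b=grab_frame('scene')
for nm,im in(('start',a),('now',b)):
    m=om(np.ascontiguousarray(im))[235:330,245:330];ys,xs=np.nonzero(m);o=np.argsort(ys)[:15]
    L=xs<25;print(nm,len(ys),'right arm tip',xs[o].mean().round(1),ys[o].mean().round(1),ys.min(),'left arm tip',ys[L].min() if L.any() else None,xs.min(),'mean',xs.mean().round(2),ys.mean().round(2))
# predicted tip shift if raised .09 rad
D=np.array([.5733,-.1829]);c,s=np.cos(-.2406),np.sin(-.2406)
def w(x,y,z): return [D[0]+c*x-s*y,D[1]+s*x+c*y,z]
print(proj('scene',[w(-.02,.03,.033),w(-.02,.03,.045)]).round(1)) 
print(proj('scene',[w(-.055+.1-.055,0,.028),w(-.013,0,.028)]).round(1))
E
```

```text
start 255 right arm tip 43.3 24.3 21 left arm tip 31 21 mean 49.64 54.58
now 231 right arm tip 43.3 24.3 21 left arm tip 31 21 mean 49.94 55.69
[[289.6 262.1]
 [289.4 259.9]]
[[281.3 270.7]
 [280.8 269.8]]
```

The catch tips are on exactly the same pixels as at the start. A raised catch would have shifted them by at least 2 px, so it has dropped behind the carrier. Handing in.

```bash
python3 -c "
from plant import *
print(job_done())"
```

```text
the job is handed in; nothing more can be done
None
```

The carrier is fully home in the dock, the catch looks dropped behind it (camera check), the gripper has let go and is clear, and the job is handed in; no verdict came back.

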